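# Make the loudspeaker test bench dead for the night

## Task

Shut the loudspeaker test bench down by pressing with the fingertips: on the sloping console switch off the amplifier (the middle one of the three small rockers), then the mains (the big rocker at the left end), and last press the round bleed button on the capacitor box fully home and finish while holding it in. A rocker is off when its near end, towards the robot, is in. Leave the other two rockers as they are, keep off the bleed button until the mains is off, and do not lift or shift the woofer, screwdriver or spray can.

Things in the scene. Friction and masses are not known exactly. Their poses are not given: they have to be found in the camera images.
- console: Grey steel desk console, bolted down, 200 (x) x 320 (y) mm. Origin on the bench under its centre, x away from the robot, y left. Its top panel rises along +x by 0.21 rad, from 45 to 88 mm high. Four black rockers in a row, pivots 30 mm downslope of the middle: mains, lamp, amplifier, fan at y = +105, +22, -40, -102 mm. Parts up to 20 mm high stand 60 mm or more upslope of the pivots.
- mains_sw (a joint): Mains rocker, the big one at the left end (36 mm wide, 44 long). 0 rad = on (far end in, near end up), 0.4 = off (near end in). Snap action: about 3 N on the near end starts it, then less; past 0.2 it jumps home and stays. Pivot along the console's y. Pressed-in wing: parallel to the panel, 5 mm above it; the other rises to 14 mm at its end. Bezel 2.5 mm high.
- amp_sw (a joint): Amplifier rocker, the middle one of three equal small rockers (24 mm wide, 36 long, 62 mm apart). 0 rad = on (far end in, near end up), 0.4 = off (near end in). Snap action as for the mains, about 2 N. Pressed-in wing: 5 mm above the panel; the other rises to 12 mm at its end.
- lamp_sw (a joint): Bench-lamp rocker, the left one of the three small ones, on at the start (0 rad), to be left alone.
- fan_sw (a joint): Fan rocker, the right one of the three small ones, off at the start (0.4 rad), to be left alone.
- mains_near (a point): Place to press the mains rocker: on the top face of its near wing, 4 mm in from the near end, 18 mm from the pivot, centred across it. It goes down about 7 mm as the rocker goes off. Its axes turn with the rocker: x up the slope, y along the pivot.
- amp_near (a point): The same point on the amplifier rocker, 14 mm from the pivot; it goes down about 6 mm.
- lamp_near (a point): The same point on the lamp rocker.
- fan_near (a point): The same point on the fan rocker.
- cap_box: Aluminium capacitor box bolted to the bench left or right of the console: 140 (x) x 120 (y) mm, flat top 55 mm high. Origin on the bench under its centre, x away from the robot. Bleed button on its near half, at x = -30 mm. Two black cans (45 mm diameter, 30 mm above the top) on its far half at x = +37, y = +-28 mm.
- bleed (a joint): Travel of the bleed button, straight down: 0 m = out, 0.006 m = fully home. Spring-return: it starts to move at 1.5 N and takes 5 N to be held fully home.
- bleed_top (a point): Centre of the top face of the bleed button's round black mushroom head (36 mm diameter), which is 81 mm above the bench when out; it moves with the head.
- woofer: Loose 132 mm loudspeaker lying face down beside the console, across from the capacitor box, 58 mm high, 0.85 kg. Origin on the bench under its centre. Leave it alone.
- screwdriver: Loose screwdriver with orange handle, 190 mm long, lying on the bench beyond the console, up to about 30 mm high, roughly along y. Origin under its middle. Leave it alone.
- spray: Loose standing contact-cleaner spray can, 52 mm diameter, 150 mm high, at the far left corner of the work. Origin under its centre. Leave it alone.
Mind the look-alikes: they are no part of the job. What is shaped like the cap_box but pink or red is not meant.

How it is judged (in metres and radians):
On the way, in this order (a step that is already met when the one before it is completed fails the run):
1. the amplifier rocker is switched off while the mains is still on (value of joint amp_sw above 0.33 rad and value of joint mains_sw below 0.1 rad), for 0.1 s.
2. then the mains rocker is switched off, the bleed button still out (value of joint mains_sw above 0.33 rad and value of joint bleed below 0.002 m), for 0.1 s.
3. then the bleed button is pressed home (value of joint bleed above 0.0045 m), for 0.2 s.
At the end, for the whole second after the job is handed in: The amplifier and mains rockers are off (each within 0.07 rad of its end), the lamp rocker still on and the fan rocker still off, the fingers hold the bleed button in (at least 4.5 of its 6 mm) through the last second, and woofer, screwdriver and spray can are within 15 mm of where they stood (value of joint each of amp_sw, mains_sw above 0.33 rad and value of joint lamp_sw below 0.1 rad and value of joint fan_sw above 0.3 rad and value of joint bleed above 0.0045 m and contact force between the fingers and cap_box above 1 N and distance of each of woofer, screwdriver, spray from where it was at the start of the episode below 0.015 m); the arm keeps its last pose, push and grip.
It fails at once if the mains is switched off while the amplifier is still on (value of joint mains_sw above 0.2 rad and value of joint amp_sw below 0.2 rad).
It fails at once if the bleed button is pressed while the mains is still on (value of joint bleed above 0.003 m and value of joint mains_sw below 0.2 rad).
It fails at once if the lamp rocker is switched over (value of joint lamp_sw above 0.2 rad).
It fails at once if the fan rocker is switched over (value of joint fan_sw below 0.2 rad).
It fails at once if the woofer, the screwdriver or the spray can is lifted or pushed away (distance of any of woofer, screwdriver, spray from where it was at the start of the episode above 0.02 m).
It also fails if it takes over 42 s, if anything falls off the work surface, if the arm or the gripper's body presses on something with over 40 N, if the wrist force passes 120 N, or if a joint passes its speed limit or range.

## Robot

A 6-joint arm with a two-finger parallel gripper is mounted at the origin on the work surface. World frame = base frame: x ahead of the robot, y to its left, z up, the work surface at z = 0. Lengths are in m, angles in degrees, forces in N, time in s.
With the tool pointing down it reaches from about 0.35 to 0.85 m from the base axis. Payload 8.1 kg.
Tool frame: the origin (TCP) lies midway between the tips of the shut fingers; the grasp point (between the pads) lies 19 mm behind it; z points along the fingers, y is the line along which they close (so a half turn about z gives the same grasp; the last joint's range is limited). The gripper opens to 93 mm and grips with 3 to 60 N. Pads are 15 mm wide; open, the fingers measure 128 mm over their backs; the gripper's body (75 mm by 188 mm) begins 65 mm behind the grasp point.
Start: joints at [59.106, 7.471, 85.268, -0, 87.261, -4.893], TCP at [0.263, 0.539, 0.219] pointing down, gripper open.
Joint ranges: [-169.43, 169.43], [-51.17, 129.36], [1.28, 143.12], [-76.62, 256.62], [0, 156.53], [-152.29, 152.29]. Speed limits (degrees/s): [136.94, 136.94, 159.86, 180, 180, 180].

## Interface

Orientations are given as [roll, pitch, yaw] about the fixed x, y, z axes, in that order (R = Rz(yaw) Ry(pitch) Rx(roll)).
In Python, from plant import env, eyes gives the robot as it stands.
- The arm moves only by the shell command python3 -m crank 'ROWS'. ROWS is JSON, one flat list of numbers, 7 for each row, row after row: the turn, a rotation vector about the tool's x, y, z in rad, then the shift along the tool's x, y, z in mm, then the opening, from 0 (shut) to 1 (fully open). In form: [wx, wy, wz, tx, ty, tz, jaw, wx, wy, wz, tx, ty, tz, jaw, ...]. A call has 1 to 20 rows; each row shifts and turns the commanded pose from where the row before left it, along the tool's axes as they then stand; what a row does not reach is not made up. A row lasts 1/8 s, in which the tool goes at most 62.5 mm and 10.7 degrees, less where a joint would pass 70% of its speed; a pose out of reach is approached as far as the arm can. A call is refused whole if a number of a shift passes 62.5 or a number of a turn 0.188, either way. A call with a gripper value outside its range is refused whole. The fingers move at their own pace and stop on an object; the grip force is fixed at half the most. Time passes only in rows, so rows that do not move let the fingers close. It gives the time, the measured TCP pose, the force, the opening and the grip force at its end, in the units of the state.
- env.read_state(): the state, without advancing time (a new reading comes with each control period).
- eyes.capture(name): name is "side" or "top" or "wrist"; returns the picture (480x640x3 uint8, red, green, blue); there is no depth.
- eyes.camera_model(name): a dict with "fx", "fy", "cx", "cy" (pixels), "R" (3x3) and "t" (3): a world point X has camera coordinates R X + t; the wrist camera has in their place "hand_eye" (4x4, takes a point from camera to tool coordinates, whose origin is the TCP and whose axes are the flange's). Camera axes: x right, y down, z forward; pixel columns grow to the right and rows downward; lengths in m; the calibration is good to about 2 mm. A picture is of the moment at which its call begins: read the wrist's pose just before it. camera_model takes no time and is no camera call.
- env.finish_job(): hands the job in; it is judged then, once.
The state is a dict: "time_s": time; "q": joint angles; "qd": joint speeds; "joint_efforts": joint torques, N m; "eef_pos": TCP position; "orientation": TCP orientation; "wrist_force": force on the tool from outside, world axes, zero at the start; "torque": the same for the moment, N m; "width": finger opening in m; "finger_force": force on a finger pad.
Only numpy, scipy, OpenCV 4.12 (cv2) and the standard library are available. Lean on these libraries where they do the work, as an engineer would, in place of code of your own. Each camera call takes 0.05 s, during which the arm holds its last target. There are 200 camera calls.

## Working session

There is one attempt and no reset: what is moved stays moved. The work goes in short steps, Python scripts to look and compute and a shell command to move; the robot and the scene stay as the last step left them, time stands still between calls to the robot, and variables do not carry over. Pictures are saved under pics/ and viewed, at most 10 in all, crops included, and the job is handed in when it is done.

```bash
mkdir -p pics; python3 - <<'E'
from plant import env, eyes
import cv2
for n in ("top","side"):
    im=eyes.capture(n); cv2.imwrite(f"pics/{n}0.png",im[:,:,::-1])
    m=eyes.camera_model(n); print(n,m)
s=env.read_state(); print(s)
E
```

```text
top {'fx': 493.0761329294677, 'fy': 493.0761329294677, 'cx': 322.99705626031016, 'cy': 241.4629422885862, 'R': array([[-7.57962969e-03, -9.99970601e-01, -1.16052173e-03],
       [-9.84891911e-01,  7.66611212e-03, -1.73000448e-01],
       [ 1.73004258e-01, -1.68290863e-04, -9.84921062e-01]]), 't': array([-0.01040434,  0.57499097,  0.89471889])}
side {'fx': 433.622077312021, 'fy': 433.622077312021, 'cx': 319.7243090787858, 'cy': 239.8895565760479, 'R': array([[ 0.89970419, -0.4361704 , -0.01696318],
       [-0.23178407, -0.44445692, -0.86529428],
       [ 0.36987635,  0.78244068, -0.50097711]]), 't': array([-0.50082472,  0.20191192,  0.64765706])}
{'time_s': 0.1, 'q': array([ 5.91065138e+01,  7.51076838e+00,  8.53246918e+01,  4.10483426e-04,
        8.72589775e+01, -4.89418011e+00]), 'qd': array([ 0.08651261, -0.11310085, -0.1116184 ,  0.08087454,  0.05456762,
       -0.17471899]), 'joint_efforts': array([ 1.41271805e-03, -5.61349189e+01, -4.93089831e+01,  7.71295466e-02,
        2.92959984e-02, -9.25884888e-05]), 'eef_pos': array([0.26274123, 0.53884597, 0.21767662]), 'orientation': array([-1.79905942e+02, -8.46549767e-03,  1.54000667e+02]), 'wrist_force': array([ 0.50500141, -0.45804705, -1.22067224]), 'torque': array([-0.01599556,  0.02257032,  0.01565297]), 'finger_force': 0.0, 'width': 0.0927514111673139}
```

View pics/top0.png

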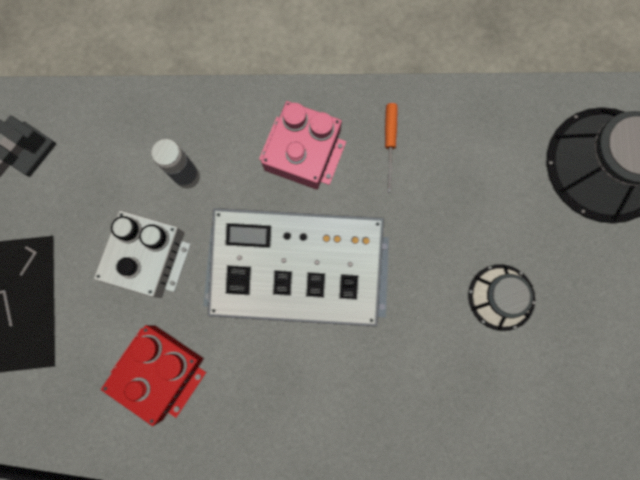

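View pics/side0.png

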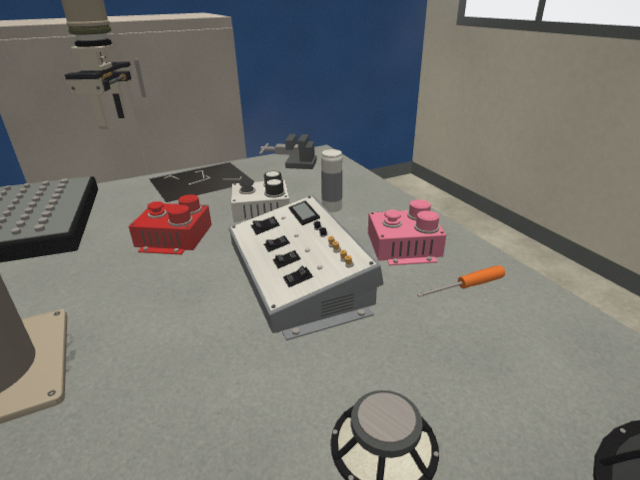

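Top view: white console spans (209–382, 209–324), with the mains rocker at (238,280), lamp at (283,283), amp at (316,285) and fan at (349,287). The real cap box is white, its bleed button at (127,267). The pink and red boxes are decoys. Next I refine with blob centroids.

```bash
cat > h.py <<'E'
import numpy as np, cv2
from scipy.optimize import least_squares
def proj(m,X):
    c=np.asarray(X)@m["R"].T+m["t"]; return np.c_[m["fx"]*c[:,0]/c[:,2]+m["cx"], m["fy"]*c[:,1]/c[:,2]+m["cy"]]
def back(m,uv,z):
    d=m["R"].T@np.array([(uv[0]-m["cx"])/m["fx"],(uv[1]-m["cy"])/m["fy"],1]); o=-m["R"].T@m["t"]
    return o+d*(z-o[2])/d[2]
E
python3 - <<'E'
from h import *
from plant import eyes
m=eyes.camera_model("top"); im=cv2.imread("pics/top0.png"); g=cv2.cvtColor(im,cv2.COLOR_BGR2GRAY)
w=((g>150)&(im.max(2)-im.min(2)<40)).astype(np.uint8)
n,l,st,c=cv2.connectedComponentsWithStats(w)
for i in range(1,n):
    if st[i,4]>300:
        cs=cv2.findContours((l==i).astype(np.uint8),0,2)[0]; print(st[i],c[i],cv2.boxPoints(cv2.minAreaRect(max(cs,key=len))).round(1).tolist())
n,l,st,c=cv2.connectedComponentsWithStats((g<75).astype(np.uint8))
P={}
for i in range(1,n):
    if 60<st[i,4]<1200: print("dark",st[i],c[i].round(1),back(m,c[i],.066).round(4),back(m,c[i],.081).round(4))
uv=[(238,280),(283,283),(316,285),(349,287)]
ms=cv2.resize(im[190:335,85:395],None,fx=2.5,fy=2.5,interpolation=cv2.INTER_CUBIC); cv2.imwrite("pics/crop.png",ms)
E
```

```text
[151 139  28  26 565] [164.62654867 151.32743363] [[151.0, 139.0], [178.0, 139.0], [178.0, 164.0], [151.0, 164.0]]
[  94  211   82   85 2682] [134.01193139 260.2360179 ] [[93.5, 278.5], [117.30000305175781, 207.10000610351562], [176.10000610351562, 226.6999969482422], [152.3000030517578, 298.1000061035156]]
[  210   211   171   113 13534] [299.30500961 267.32340771] [[208.8000030517578, 313.79998779296875], [214.89999389648438, 210.3000030517578], [380.8999938964844, 220.10000610351562], [374.79998779296875, 323.5]]
[166 242  24  50 421] [177.50118765 266.15914489] [[165.0, 289.0], [181.6999969482422, 240.5], [190.10000610351562, 243.39999389648438], [173.39999389648438, 291.79998779296875]]
dark [320 130  20  50  66] [329.7 154.2] [ 0.7441 -0.0291  0.066 ] [ 0.7387 -0.0289  0.081 ]
dark [165 156  33  31 586] [184.1 173. ] [0.7085 0.2524 0.066 ] [0.7036 0.248  0.081 ]
dark [263 165  57  24 304] [291.1 176.7] [0.6993 0.0456 0.066 ] [0.6946 0.0446 0.081 ]
dark [116 218  23  23 179] [131.2 231.6] [0.5938 0.3478 0.066 ] [0.5909 0.3418 0.081 ]
dark [226 224  44  23 319] [248.5 235.2] [0.5
[... 768 characters left out ...]
0 275  17  24 358] [348.3 286.4] [ 0.4871 -0.0611  0.066 ] [ 0.4859 -0.0603  0.081 ]
dark [518 274  17  28 116] [528.4 286. ] [ 0.4854 -0.3948  0.066 ] [ 0.4842 -0.3886  0.081 ]
dark [516 303  19  24 132] [526.5 314.6] [ 0.4329 -0.3871  0.066 ] [ 0.4326 -0.381   0.081 ]
dark [147 325  56 100 886] [176.6 371.6] [0.3362 0.2507 0.066 ] [0.3374 0.2463 0.081 ]
dark [147 338  12  23 112] [154.  348.1] [0.378  0.2935 0.066 ] [0.3785 0.2885 0.081 ]
dark [172 354  12  23  92] [179.2 364.1] [0.3493 0.2464 0.066 ] [0.3504 0.2421 0.081 ]
dark [123 381  23  21 135] [135. 391.] [0.3032 0.3236 0.066 ] [0.305 0.318 0.081]
dark [  0 464 100  16 831] [ 34.1 474. ] [0.165  0.4911 0.066 ] [0.1691 0.4828 0.081 ]
```

View pics/crop.png

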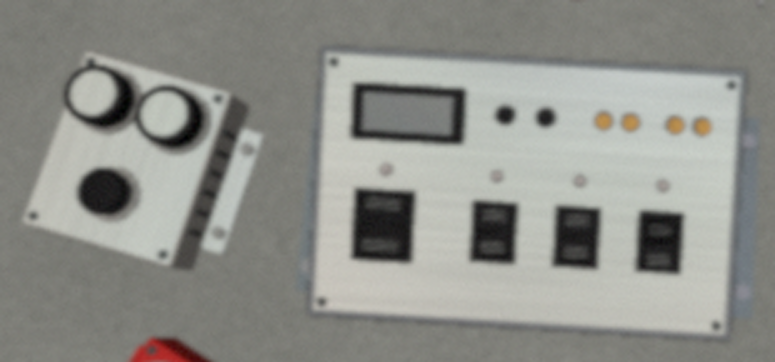

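The crop confirms the layout: the bleed head is at crop (105,191), and the amp rocker is at crop (577,237), the middle one of the three small rockers. Now I fit the console pose and write a move planner.

```bash
cat >> h.py <<'E'
from scipy.spatial.transform import Rotation as Ro
A=.21
def con(p,X):  # console->world
    c,s=np.cos(p[2]),np.sin(p[2]); X=np.atleast_2d(X); return np.c_[p[0]+c*X[:,0]-s*X[:,1],p[1]+s*X[:,0]+c*X[:,1],X[:,2]]
def pan(xs,y,h): # slope coordinate from middle, height above panel
    return [xs*np.cos(A)-h*np.sin(A), y, .0665+xs*np.sin(A)+h*np.cos(A)]
def Rpress(yaw,tilt): # tool y along object y, z into panel
    z=np.array([np.sin(tilt),0,-np.cos(tilt)]); y=np.array([0,1,0]); x=np.cross(y,z)
    return Ro.from_euler('z',yaw)*Ro.from_matrix(np.c_[x,y,z])
def plan(s,pos,R):
    R0=Ro.from_euler('xyz',s["orientation"],degrees=True)
    w=(R0.inv()*R).as_rotvec(); d=(pos-s["eef_pos"])*1000
    print("turn",w.round(4),"shift(in final axes)",R.inv().apply(d).round(1),"shift(now axes)",R0.inv().apply(d).round(1))
E
python3 - <<'E'
from h import *
from plant import env,eyes
m=eyes.camera_model("top")
uv=np.array([(208.8,313.8),(214.9,210.3),(380.9,220.1),(374.8,323.5)]); 
L=.1/np.cos(A)
C=[pan(-L,.16,0),pan(L,.16,0),pan(L,-.16,0),pan(-L,-.16,0)]
K=[pan(-.03,y,.006) for y in (.105,.022,-.04,-.102)]; kv=[(237.9,279.7),(282,282.5),(315.2,284.4),(348.3,286.4)]
for nm,X,q in(("corn",C,uv),("rock",K,kv),("all",C+K,list(uv)+kv)):
    f=lambda p:(proj(m,con(p,X))-np.array(q)).ravel()
    r=least_squares(f,[.52,.04,-.07]); print(nm,r.x.round(4),r.fun.round(1))
p=r.x; np.save("p.npy",p)
s=env.read_state()
plan(s,con(p,pan(-.03-.016,-.04,.04))[0],Rpress(p[2],A))
print(con(p,pan(-.046,-.04,.005)),con(p,pan(-.05,.105,.005)))
E
```

```text
corn [ 0.524   0.0384 -0.0679] [-2.3  2.4 -2.9 -3.1  3.  -2.8  2.1  3.1]
rock [ 0.5245  0.0379 -0.0682] [-0.5  0.  -0.  -0.1  0.1  0.   0.4  0. ]
all [ 0.5243  0.0382 -0.0677] [-2.1  2.2 -2.7 -3.2  3.1 -3.   2.3  2.9 -0.6  0.2 -0.2  0.  -0.   0.2
  0.3  0.2]
turn [-0.0421 -0.2078 -0.3845] shift(in final axes) [-210.8 -521.8  169.3] shift(now axes) [-420.2 -392.3  122.2]
[[0.47565162 0.0013618  0.061801  ]] [[0.48155756 0.14629428 0.06096716]]
```

```bash
python3 -m crank '[-0.014,-0.0693,-0.1282,0,0,0,0, -0.014,-0.0693,-0.1282,0,0,0,0, -0.014,-0.0693,-0.1282,0,0,0,0, 0,0,0,-21,-52,0,0, 0,0,0,-21,-52,0,0, 0,0,0,-21,-52,0,0, 0,0,0,-21,-52,0,0, 0,0,0,-21,-52,0,0, 0,0,0,-21,-52,0,0, 0,0,0,-21,-52,0,0, 0,0,0,-21,-52,0,0, 0,0,0,-21,-52,0,0, 0,0,0,-21,-52,0,0, 0,0,0,0,0,40,0, 0,0,0,0,0,40,0, 0,0,0,0,0,40,0, 0,0,0,0,0,30,0, 0,0,0,0,0,0,0, 0,0,0,0,0,0,0]'
cat > nxt.py <<'E'
import sys
from h import *
from plant import env
p=np.load("p.npy"); s=env.read_state(); xs,y,h=map(float,sys.argv[1:4])
print(s["time_s"],s["wrist_force"].round(2),s["width"],s["eef_pos"].round(4))
plan(s,con(p,pan(xs,y,h))[0],Rpress(p[2],A))
E
python3 nxt.py -.046 -.04 .005
python3 - <<'E'
import cv2
from plant import eyes
cv2.imwrite("pics/s1.png",cv2.resize(eyes.capture("side")[150:330,180:420,::-1],None,fx=3,fy=3))
E
```

```text
time_s: 2.48
eef_pos: [0.4644, 0.0046, 0.1163]
orientation: [179.9, 12.1, 176.1]
wrist_force: [0.4, -0.3, -0.0]
width: 0.0004
finger_force: 0.0
2.475 [ 0.37 -0.3  -0.02] 0.0004008567118717855 [0.4644 0.0046 0.1163]
turn [ 0.0013  0.0016 -0.0001] shift(in final axes) [ 0.2 -2.5 55.7] shift(now axes) [ 0.3 -2.5 55.7]
```

View pics/s1.png

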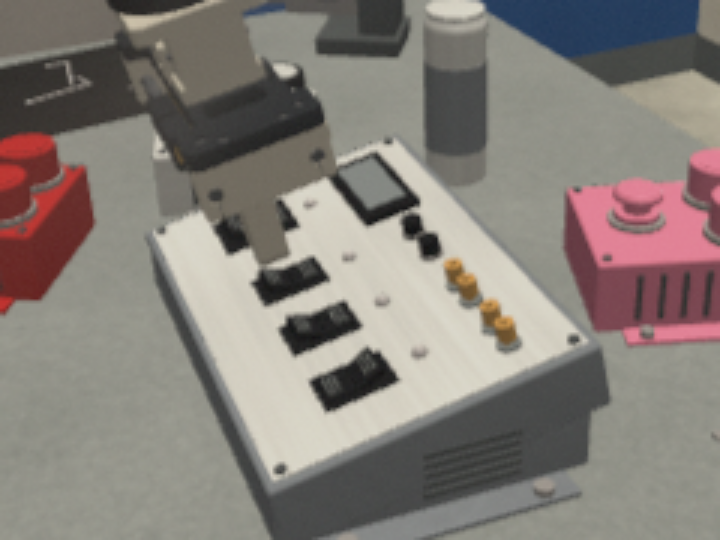

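The fingertips hang over the amp rocker's near wing, at crop (270,262) heading for about (300,325), and nothing is in the way. Pressing now.

```bash
python3 -m crank '[0,0,0,0,-2.5,20,0, 0,0,0,0,0,18,0, 0,0,0,0,0,0,0]'; python3 nxt.py -.046 -.04 .005; python3 -m crank '[0,0,0,0,0,5,0, 0,0,0,0,0,5,0, 0,0,0,0,0,5,0, 0,0,0,0,0,2,0, 0,0,0,0,0,0,0, 0,0,0,0,0,0,0]';  python3 nxt.py -.046 -.04 .005
```

```text
time_s: 2.9
eef_pos: [0.4717, 0.0017, 0.0783]
orientation: [179.9, 12.1, 176.1]
wrist_force: [0.1, 0.6, 0.7]
width: 0.0007
finger_force: 0.0
2.9 [0.1  0.64 0.67] 0.0006734827643145585 [0.4717 0.0017 0.0783]
turn [ 0.0013  0.0004 -0.0001] shift(in final axes) [-0.4 -0.1 17. ] shift(now axes) [-0.4 -0.1 17. ]
time_s: 3.65
eef_pos: [0.4753, 0.0015, 0.0619]
orientation: [179.9, 12.0, 176.1]
wrist_force: [-8.1, 0.3, 9.6]
width: 0.0007
finger_force: 5.8
3.65 [-8.1   0.35  9.59] 0.0007372448232065952 [0.4753 0.0015 0.0619]
turn [0.0012 0.0001 0.0001] shift(in final axes) [-0.4 -0.1  0.2] shift(now axes) [-0.4 -0.1  0.2]
```

```bash
python3 -m crank '[0,0,0,0,0,-10,0, 0,0,0,0,0,-20,0, 0,0,0,0,0,-20,0, 0,0,0,0,50,0,0, 0,0,0,0,47,0,0, 0,0,0,4,48,0,0, 0,0,0,0,0,0,0, 0,0,0,0,0,0,0]';  python3 nxt.py -.050 .105 .005
python3 - <<'E'
import cv2
from plant import eyes
cv2.imwrite("pics/s2.png",cv2.resize(eyes.capture("side")[190:310,200:360,::-1],None,fx=5,fy=5,interpolation=2))
E
```

```text
time_s: 4.65
eef_pos: [0.4708, 0.1468, 0.1098]
orientation: [179.9, 12.1, 176.2]
wrist_force: [0.5, -0.3, -0.4]
width: 0.0008
finger_force: 0.0
4.65 [ 0.49 -0.33 -0.42] 0.0007818029055321633 [0.4708 0.1468 0.1098]
turn [0.0011 0.0008 0.0009] shift(in final axes) [-0.4  0.2 50. ] shift(now axes) [-0.3  0.2 50. ]
```

View pics/s2.png

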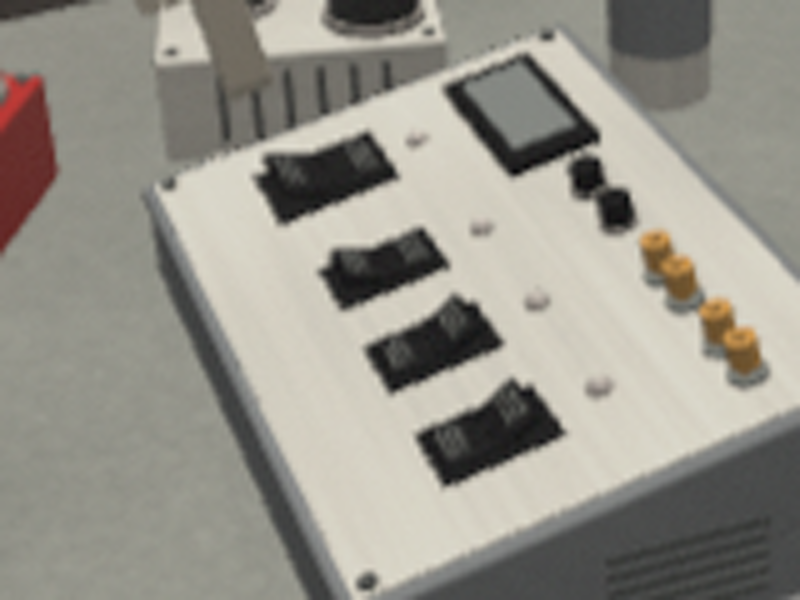

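The amp rocker, crop (435,345), now sits like the fan with its far end up: off. The lamp and mains still have their near ends up. Mains next.

```bash
python3 -m crank '[0,0,0,0,0,20,0, 0,0,0,0,0,14,0, 0,0,0,0,0,0,0, 0,0,0,0,0,5,0, 0,0,0,0,0,5,0, 0,0,0,0,0,5,0, 0,0,0,0,0,2,0, 0,0,0,0,0,0,0, 0,0,0,0,0,0,0]';  python3 nxt.py -.05 .105 .005
python3 -m crank '[0,0,0,0,0,-10,0, 0,0,0,0,0,-20,0, 0,0,0,0,0,-20,0, 0,0,0,0,0,-30,0, 0,0,0,0,0,0,0, 0,0,0,0,0,0,0]'
python3 - <<'E'
from h import *
from plant import env,eyes
s=env.read_state()
cv2.imwrite("pics/s3.png",cv2.resize(eyes.capture("side")[150:310,200:360,::-1],None,fx=3.7,fy=3.7,interpolation=2))
m=eyes.camera_model("top"); b=back(m,(126.6,266.4),.080)
print(b); b[2]=.13
# box yaw from top corners
r=back(m,(93.5,278.5),.055); q=back(m,(152.3,298.1),.055); yw=np.arctan2(-(q-r)[0],(r-q)[1]) ; print("box near edge yaw",np.arctan2((r-q)[1],(r-q)[0])-np.pi/2)
yaw=np.arctan2((r-q)[1],(r-q)[0])-np.pi/2
plan(s,b,Rpress(yaw,0))
E
```

```text
time_s: 5.82
eef_pos: [0.4816, 0.1465, 0.0611]
orientation: [179.9, 12.1, 176.1]
wrist_force: [-12.6, -2.9, 16.8]
width: 0.0005
finger_force: 9.7
5.825 [-12.65  -2.93  16.79] 0.0004818788287351958 [0.4816 0.1465 0.0611]
turn [0.0011 0.0007 0.0001] shift(in final axes) [ 0.  -0.2  0.1] shift(now axes) [ 0.  -0.2  0.1]
time_s: 6.58
eef_pos: [0.4647, 0.1473, 0.1374]
orientation: [179.9, 12.1, 176.1]
wrist_force: [-0.0, 0.1, -0.7]
width: 0.0008
finger_force: 0.0
[0.52589089 0.34673349 0.08      ]
box near edge yaw -0.32200989366270516
turn [0.028  0.2093 0.2534] shift(in final axes) [  5.  208.5   7.4] shift(now axes) [-45.  203.1  17.4]
```

View pics/s3.png

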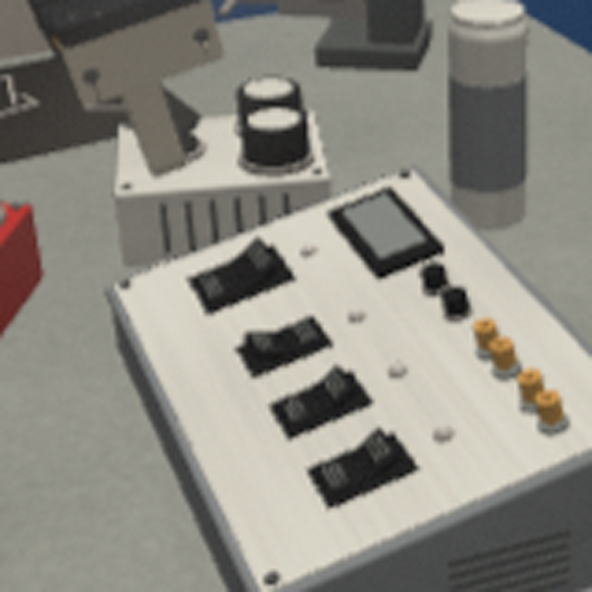

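Mains, crop (240,275), is now off with its far end up, and the lamp and fan are unchanged. On to the bleed button.

```bash
python3 -m crank '[0.014,0.1047,0.1267,0,0,0,0, 0.014,0.1047,0.1267,0,0,0,0, 0,0,0,1,52,2,0, 0,0,0,1,52,2,0, 0,0,0,2,52,2,0, 0,0,0,1,52,1,0, 0,0,0,0,0,20,0, 0,0,0,0,0,20,0, 0,0,0,0,0,0,0, 0,0,0,0,0,0,0]'
cat > b.py <<'E'
from h import *
from plant import env
s=env.read_state(); print(s["time_s"],s["wrist_force"].round(1)); plan(s,np.array([.5259,.3467,.075]),Rpress(-.322,0))
E
python3 b.py
python3 - <<'E'
import cv2
from plant import eyes
cv2.imwrite("pics/s4.png",cv2.resize(eyes.capture("side")[130:250,190:350,::-1],None,fx=4,fy=4,interpolation=2))
E
```

```text
time_s: 7.88
eef_pos: [0.5259, 0.3452, 0.0911]
orientation: [-180.0, -0.0, 161.5]
wrist_force: [-0.1, -0.4, 0.4]
width: 0.0
finger_force: 0.0
7.875 [-0.1 -0.4  0.4]
turn [-0.0003 -0.0002 -0.0013] shift(in final axes) [ 0.4  1.4 16.1] shift(now axes) [ 0.4  1.4 16.1]
```

View pics/s4.png

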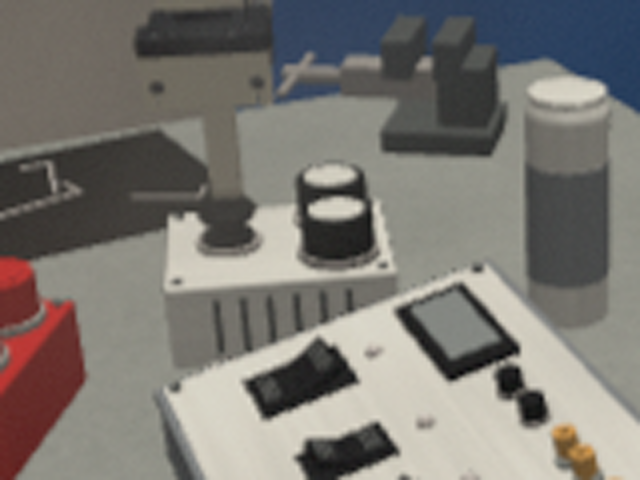

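The tips, crop (227,195), are just above the bleed head at crop (228,210). Pressing to 1.5 mm past home.

```bash
python3 -m crank '[0,0,0,0,1.4,8,0, 0,0,0,0,0,4,0, 0,0,0,0,0,3,0, 0,0,0,0,0,1.5,0, 0,0,0,0,0,1,0, 0,0,0,0,0,0,0, 0,0,0,0,0,0,0, 0,0,0,0,0,0,0]'; python3 b.py
```

```text
time_s: 8.93
eef_pos: [0.5268, 0.3477, 0.0752]
orientation: [180.0, 0.1, 161.5]
wrist_force: [-3.2, -2.3, 11.6]
width: 0.0005
finger_force: 5.8
8.925 [-3.2 -2.3 11.6]
turn [ 0.0007  0.001  -0.    ] shift(in final axes) [ 0.5 -1.2  0.2] shift(now axes) [ 0.5 -1.2  0.2]
```

```bash
python3 -m crank '[0,0,0,0,0,1,0, 0,0,0,0,0,0,0, 0,0,0,0,0,0,0, 0,0,0,0,0,0,0]'; python3 b.py
```

```text
time_s: 9.43
eef_pos: [0.5269, 0.3477, 0.0751]
orientation: [180.0, 0.1, 161.6]
wrist_force: [-5.9, -5.3, 17.4]
width: 0.0004
finger_force: 8.8
9.425 [-5.9 -5.3 17.4]
turn [0.0008 0.0012 0.    ] shift(in final axes) [ 0.6 -1.3  0.1] shift(now axes) [ 0.6 -1.3  0.1]
```

The extra 1 mm raised the force without moving the tip, so the button is on its stop and held.

```bash
python3 -c "
from plant import env
print(env.finish_job())"
```

```text
the job is handed in; nothing more can be done
None
```

The job is handed in at about 9.4 s: amplifier switched off first, then the mains (both confirmed in the pictures), and the bleed button is pressed to its stop and held at about 17 N; the hand-in returned no verdict.

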